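# Hang the grill press on the sprung pull-down hook

## Task

Take the sprung hook by its grip tab, pull it down beside the grill press standing on the worktop, bring it in under the press's wire handle until the handle rests against the hook's shank, and let the hook carry the press up until it is fully retracted and the press hangs with its handle down in the bend of the hook, clear of the worktop; then let go. Do it gently: do not shove the press along the worktop while feeling for the handle, never let the hook snap up, and do not strain the hook against the press. Leave the jars and other things around it as they stand.

Things in the scene. Friction and masses are not known exactly. Their poses are not given: they have to be found in the camera images.
- balancer: Fixed frame: two posts 26 mm square, 0.42 m apart, with a level rail (top at 278 mm). Origin: on the worktop straight below the hook's line of travel, midway between the posts; y runs along the rail (to the robot's left), z up; posts and rail stand 130 mm behind the origin (+x), the space above the hook's line is open. It is set down anew, slightly turned, each time.
- trolley (a joint): Position (m) of the trolley along the rail, + towards the balancer's +y, -0.15 to 0.15, stiff to move (about 1 N), stays where left; 0 puts the hook at y = 0 of the balancer.
- pulldown (a joint): How far (m) the sprung carriage with arm, grip tab and hook is pulled down: 0 = fully retracted against its stop, lower stop 0.125. A spring pulls it up with about 9 N net at 0 rising to 13 N at 0.125; let go low down, empty or loaded, it shoots up. It rides on two rods under the trolley, 98 mm behind the hook.
- grip_tab (a point): Centre of the upright black ribbed grip tab straight above the hook: 32 mm along the balancer's x, 12 mm thick along its y (pinch across this, from above), 52 mm tall, top and front free. It is rigid with the hook, 104 mm above the hook's origin, and moves with trolley and pulldown; at pulldown 0 it is 254 mm above the worktop.
- hook: Steel J hook of 6 mm wire, axes parallel to the balancer's. Origin: on the axis of the upright shank, at the height of the bottom bend's centre line, 150 mm above the worktop at pulldown 0. The bend runs 17 mm to +y; the tip leans back to y = 15 mm, rising to 23 mm: the mouth, 9 mm wide, opens upward beside the shank, so enter it with the wire held against the shank. Underside 3 mm below, carriage arm 64 mm above the origin.
- press: Dark cast grill press, about 0.65 kg: round plate 110 mm across, 12 mm thick, with an arched handle of 7 mm wire. Origin: centre of the plate's underside, z up. It always stands on the +y side of the hook, its centre within 7 mm of the hook's line, its x axis within 0.3 rad of the balancer's. A sideways push of some 3 N at the handle makes it slide or tip.
- handle_mid (a point): Point on the press 75 mm above its origin: where the handle's crown would be if centred. The handle lies along the press's x: legs at x -32 and +32 mm, wire centre line 75 mm high at x = 0, 69 mm at x = +-24; open below down to the plate. It is bolted firmly in slots, 0 to 18 mm off this point to either side in the press's y: that offset is NOT measured, see it or feel for it.
- mill: Bystander: glass salt mill with a domed metal cap, 44 mm across, 90 mm tall; origin: centre of its underside. To be left alone.
- spice_jar_a: Bystander: spice jar, 45 mm across, 106 mm tall; origin: centre of its underside. To be left alone.
- spice_jar_b: Bystander: spice jar, 45 mm across, 106 mm tall; origin: centre of its underside. To be left alone.
- jar: Bystander: screw-lid glass jar, 59 mm across, 105 mm tall; origin: centre of its underside. To be left alone.
- tin: Bystander: lidded tin box, 64 x 90 x 62 mm; origin: centre of its underside. To be left alone.
- tumbler: Bystander: low drinking glass, 75 mm across, 89 mm tall; origin: centre of its underside. To be left alone.
There are look-alikes about, which are no part of the job. Of the things shaped like the press, the dark steel one is meant.

How it is judged:
On the way, in this order (a step that is already met when the one before it is completed fails the run):
1. the hook is pulled down at least 80 mm while the press still stands on the worktop (value of joint pulldown above 0.08 m and height (world z) of press below 0.004 m), for 0.1 s.
2. the hook carries the press, more than 20 mm off the worktop (height (world z) of press above 0.02 m and contact force between hook and press above 2 N), for 0.2 s.
At the end, for the whole second after the job is handed in: Pull-down within 15 mm of fully retracted; the press hangs (over 2 N) with its handle down in the hook's bend, not on its tip (handle_mid less than 17 mm above the hook's origin), over 55 mm above the worktop, tilted under 0.45 rad (an off-centre handle makes it hang askew), slower than 50 mm/s (value of joint pulldown below 0.015 m and height (world z) of press above 0.055 m and contact force between hook and press above 2 N and angle between press's own z axis and vertical below 0.45 rad and z of handle_mid in the frame of hook below 0.017 m and linear speed of press below 0.05 m/s); the robot touches nothing.
It fails at once if the hook snaps up: it retracts faster than 0.3 m/s (velocity of joint pulldown below -0.3 m/s).
It fails at once if the press is shoved more than 5 mm while it stands on the worktop (height (world z) of press below 0.0015 m and distance of press from where it was at the start of the episode above 0.005 m).
It fails at once if the hook strains against the press with more than 16 N (contact force between hook and press above 16 N).
It fails at once if a jar or other bystander is shifted more than 25 mm (distance of any of mill, spice_jar_a, spice_jar_b, jar, tin, tumbler from where it was at the start of the episode above 0.025 m).
It also fails if it takes over 67 s, if anything falls off the work surface, if the arm or the gripper's body presses on something with over 40 N, if the wrist force passes 120 N, or if a joint passes its speed limit or range.

## Robot

A 6-joint arm with a two-finger parallel gripper is mounted at the origin on a cart in front of the work surface, level with it; the furniture and walls round the work are solid. World frame = base frame: x ahead of the robot, y to its left, z up, the work surface at z = 0. Lengths are in m, angles in rad, forces in N, time in s.
With the tool pointing down it reaches from about 0.3 to 0.775 m from the base axis. Payload 14.6 kg.
Tool frame: the origin (TCP) lies at the very end of the fingers, on their centre line; the grasp point (between the pads) lies 19 mm behind it; z points along the fingers, x is the direction in which the jaws open and shut, and the axes are right-handed (so a half turn about z gives the same grasp; the last joint's range is limited). The gripper opens to 94 mm and grips with 3 to 60 N. Pads are 16 mm wide; open, the fingers measure 119 mm over their backs; the gripper's body (75 mm by 177 mm) begins 78 mm behind the grasp point.
Start: joints at [-1.334, 0.3, 1.521, -0, 1.321, -0.067], TCP at [0.165, -0.525, 0.205] pointing down, gripper open.
Joint ranges: [-3.03, 3.03], [-0.79, 2.21], [0.23, 2.52], [-1.04, 4.18], [0, 3.07], [-2.55, 2.55]. Speed limits (rad/s): [2.22, 2.22, 2.57, 3.14, 3.14, 3.14].

## Interface

Orientations are given as [roll, pitch, yaw] about the fixed x, y, z axes, in that order (R = Rz(yaw) Ry(pitch) Rx(roll)).
In Python, from station import ctrl gives the robot as it stands.
- The arm moves only by the shell command python3 -m inch 'ROWS' [FORCE]. ROWS is JSON, one flat list of numbers, 7 for each row, row after row: the shift along the tool's x, y, z in cm, then the turn, a rotation vector about the tool's x, y, z in rad, then the opening, from 0 (shut) to 1 (fully open). In form: [tx, ty, tz, wx, wy, wz, claw, tx, ty, tz, wx, wy, wz, claw, ...]. A call has 1 to 20 rows; each row shifts and turns the commanded pose from where the row before left it, along the tool's axes as they then stand; what a row does not reach is not made up. A row lasts 1/8 s, in which the tool goes at most 62.5 mm and 10.7 degrees, less where a joint would pass 70% of its speed; a pose out of reach is approached as far as the arm can. A call is refused whole if a number of a shift passes 6.25 or a number of a turn 0.188, either way. A call with a gripper value outside its range is refused whole. The fingers move at their own pace and stop on an object; FORCE is the grip in N (left out, the last holds). Time passes only in rows, so rows that do not move let the fingers close. It gives the time, the measured TCP pose, the force and the opening at its end, in the units of the state.
- ctrl.get_obs(): the state, without advancing time (a new reading comes with each control period).
- ctrl.camera(name): name is "side" or "top" or "wrist"; returns (picture, depth): 480x640x3 uint8, red, green, blue; 480x640 float32, m along the optical axis (not along the pixel's ray), 0 where there is no reading.
- ctrl.camera_params(name): a dict with "vertical_fov" (degrees; the focal length in pixels is half the picture's height over the tangent of half this angle, whatever the lens; pixels are square), "cx", "cy" (the principal point, pixels), "camera_from_world" (4x4, takes a point from world to camera coordinates); the wrist camera has in their place "mount" (4x4, takes a point from camera to tool coordinates, whose origin is the TCP and whose axes are the tool frame's). Camera axes: x right, y down, z forward; pixel columns grow to the right and rows downward; lengths in m; the calibration is good to about 2 mm. A picture is of the moment at which its call begins: read the wrist's pose just before it. camera_params takes no time and is no camera call.
- ctrl.hand_in(): hands the job in, once; it reports no verdict.
Trained networks look in the newest picture that a camera, given by its name, has taken for a name from the list of things; names that differ only in an ending like _2 or _b are one class to them, and where a whole thing is asked for, a point or a joint stands for the part that bears it (a point fixed in the world has none). Each returns a list of dicts, best first, with "score" (0 to 1); they miss things now and then, are a little off and sometimes report something else, mostly with a low value. They report only what shows in the picture. A call takes as long as a camera call. They do not tell look-alikes from the thing itself.
- ctrl.spot_in(camera, label): "bbox" ([centre column, centre row, width, height] in pixels, round what is visible of it).
- ctrl.place_of(camera, label): "centre" ([column, row] in pixels: a listed point, or the origin of a listed thing).
The state is a dict: "time_s": time; "qpos": joint angles; "joint_vel": joint speeds; "tau": joint torques, N m; "ee_pos": TCP position; "eef_rot": TCP orientation; "force": force on the tool from outside, world axes, zero at the start; "moment": the same for the moment, N m; "grip_width": finger opening in m.
Only numpy, scipy, OpenCV 4.12 (cv2) and the standard library are available. Lean on these libraries where they do the work, as an engineer would, in place of code of your own. Each camera call takes 0.05 s, during which the arm holds its last target. There are 200 camera calls.

## Working session

There is one attempt and no reset: what is moved stays moved. The work goes in short steps, Python scripts to look and compute and a shell command to move; the robot and the scene stay as the last step left them, time stands still between calls to the robot, and variables do not carry over. Pictures are saved under pics/ and viewed, about 8 in all and at most 12, crops included, and the job is handed in when it is done.

```bash
ls; mkdir -p pics; cat > h.py <<'E'
import numpy as np, cv2
from station import ctrl
from scipy.spatial.transform import Rotation as R
def shot(cam):
    o=ctrl.get_obs(); p=ctrl.camera_params(cam); im,d=ctrl.camera(cam)
    f=240/np.tan(np.radians(p["vertical_fov"])/2)
    if "mount" in p:
        T=np.eye(4);T[:3,:3]=R.from_euler('xyz',o["eef_rot"]).as_matrix();T[:3,3]=o["ee_pos"]
        W=T@np.array(p["mount"])
    else: W=np.linalg.inv(np.array(p["camera_from_world"]))
    return im,d,(f,p["cx"],p["cy"],W)
def ray(c,u,v):
    f,cx,cy,W=c; return W[:3,3],W[:3,:3]@np.array([(u-cx)/f,(v-cy)/f,1])
def at_z(c,u,v,z):
    o,r=ray(c,u,v); return o+r*(z-o[2])/r[2]
def at_d(c,u,v,d):
    o,r=ray(c,u,v); return o+r*d
def proj(c,P):
    f,cx,cy,W=c; q=np.linalg.inv(W)@np.append(P,1); return f*q[0]/q[2]+cx,f*q[1]/q[2]+cy,q[2]
def cloud(c,d):
    f,cx,cy,W=c; v,u=np.mgrid[:480,:640]
    q=np.stack([(u-cx)/f*d,(v-cy)/f*d,d,np.ones_like(d)],-1); return (q@W.T)[...,:3]
def save(n,im): cv2.imwrite(f"pics/{n}.png",im[...,::-1])
E
python3 - <<'E'
from h import *
np.set_printoptions(precision=4,suppress=True)
o=ctrl.get_obs(); print(o["ee_pos"],o["eef_rot"],o["force"])
ims=[]
for cam in("side","top"):
    im,d,c=shot(cam); ims.append(im); print(cam,c[0],c[3][:3,3],c[3][:3,2])
    for l in("press","handle_mid","grip_tab","hook","balancer"):
        for r in ctrl.place_of(cam,l)[:3]:
            u,v=r["centre"]; dd=d[min(479,max(0,int(v))),min(639,max(0,int(u)))]
            print(l,round(r["score"],2),np.round([u,v]),at_d(c,u,v,dd))
    np.savez(cam,im=im,d=d)
save("a",np.vstack(ims)[::1,::1] if 0 else cv2.resize(np.vstack(ims),(400*1,600)))
save("side",ims[0]);save("top",ims[1])
E
```

```text
pics
[ 0.1645 -0.5246  0.2049] [-3.1415  0.0011 -1.267 ] [-0.4456 -0.5001  0.0314]
side 454.5488290158107 [0.1321 0.6599 0.8845] [ 0.4182 -0.6169 -0.6667]
press 0.75 [328. 332.] [0.4979 0.1128 0.0061]
press 0.72 [408. 233.] [ 0.505  -0.3171  0.0074]
handle_mid 0.95 [412. 213.] [ 0.5084 -0.334   0.072 ]
handle_mid 0.88 [328. 313.] [0.4981 0.1118 0.0771]
grip_tab 0.64 [376. 223.] [ 0.4696 -0.0252  0.2609]
grip_tab 0.51 [396. 279.] [ 0.4415 -0.1217  0.0214]
hook 0.45 [369. 254.] [ 0.48   -0.0301  0.1597]
top 459.21016676647906 [0.383  0.0696 1.3187] [ 0.1825 -0.0713 -0.9806]
press 0.74 [425. 283.] [ 0.5086 -0.32    0.0146]
press 0.68 [278. 287.] [0.4949 0.1041 0.0151]
handle_mid 0.93 [274. 285.] [0.5004 0.1171 0.0155]
grip_tab 0.62 [335. 284.] [ 0.4792 -0.0316  0.2791]
grip_tab 0.36 [279. 287.] [0.4937 0.1024 0.015 ]
hook 0.42 [333. 290.] [ 0.4688 -0.0282  0.256 ]
```

View pics/side.png

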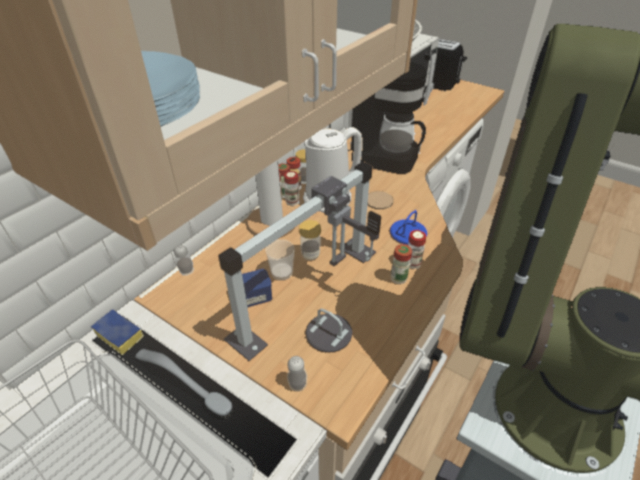

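View pics/top.png

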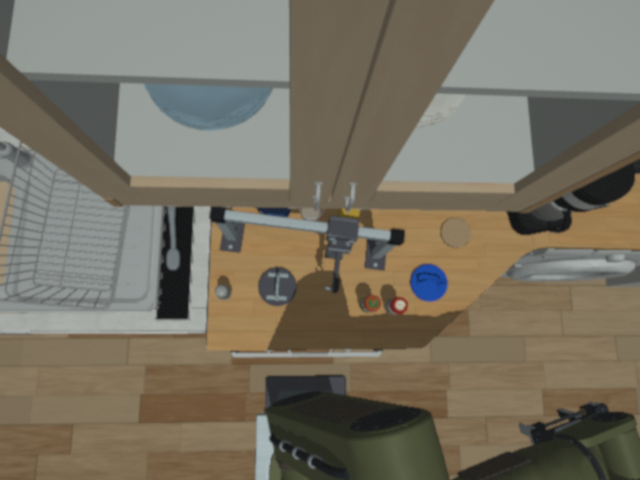

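Side picture: a dark steel press at (328,332) and a blue one at (408,233). The dark one on the +y side of the hook fits. The grip tab is at (376,223) and the spice jars are at (402,262) and (417,248). I'll measure now and confirm in a crop.

```bash
python3 - <<'E'
from h import *
np.set_printoptions(precision=4,suppress=True)
crops=[]
for cam in("side","top"):
    im,d,c=shot(cam); P=cloud(c,d); x,y,z=P[...,0],P[...,1],P[...,2]
    m=(abs(z-.272)<.012)&(x>.52)&(x<.72)&(abs(y)<.35)&(d>0)
    a=P[m]; 
    if cam=="top": a=a[abs(a[:,2]-.278)<.006]
    l=cv2.fitLine(a[:,:2].astype(np.float32),cv2.DIST_HUBER,0,.01,.01).ravel(); 
    print(cam,"rail",len(a),l,"yaw",np.arctan2(-l[0],l[1]) if l[1]>0 else np.arctan2(l[0],-l[1]), a.min(0),a.max(0))
    m=(z>.004)&(z<.03)&(np.hypot(x-.497,y-.107)<.075)&(d>0); a=P[m]; print("plate",m.sum(),a.mean(0),(a.min(0)+a.max(0))/2,np.ptp(a,0))
    m=(z>.05)&(z<.09)&(np.hypot(x-.497,y-.107)<.06)&(d>0); a=P[m]; print("handle",m.sum(),a.mean(0),a.min(0),a.max(0))
    if len(a)>5: l=cv2.fitLine(a[:,:2].astype(np.float32),cv2.DIST_HUBER,0,.01,.01).ravel(); print(l)
    m=(z>.22)&(z<.30)&(np.hypot(x-.475,y+.028)<.045)&(d>0); a=P[m]; print("tab",m.sum(),a.mean(0),a.min(0),a.max(0))
    m=(z>.05)&(np.hypot(x-.475,y)<.3)&(d>0)&(x<.56)&(z<.12)&(x>.35)
    print("others",[(np.round(k,2)) for k in np.unique(np.round(P[m][:,:2]/.04).astype(int),axis=0)*.04])
    if cam=="side": crops+=[cv2.resize(im[290:370,270:390],(600,400),interpolation=2)]
    else: crops+=[cv2.resize(im[260:310,240:315],(600,400),interpolation=2)]
save("crop1",cv2.resize(np.vstack(crops),(450,600)))
E
```

```text
side rail 2277 [0.1178 0.993  0.604  0.0097] yaw -0.11806258 [ 0.5616 -0.1897  0.26  ] [0.6577 0.2621 0.284 ]
plate 1332 [0.4937 0.1182 0.0114] [0.4969 0.1118 0.0168] [0.1094 0.112  0.0255]
handle 102 [0.4917 0.1115 0.0688] [0.4604 0.1064 0.0509] [0.5305 0.1159 0.079 ]
[ 0.9983 -0.0579  0.5025  0.1112]
tab 385 [ 0.4812 -0.0272  0.249 ] [ 0.4615 -0.0402  0.22  ] [ 0.5195 -0.0204  0.2826]
others [array([ 0.4 , -0.24]), array([ 0.4, -0.2]), array([ 0.44, -0.24]), array([ 0.44, -0.2 ]), array([ 0.44, -0.16]), array([ 0.44, -0.12]), array([0.44, 0.24]), array([0.44, 0.28]), array([ 0.48, -0.2 ]), array([ 0.48, -0.16]), array([ 0.48, -0.12]), array([0.48, 0.12]), array([0.48, 0.24]), array([0.48, 0.28]), array([ 0.52, -0.28]), array([0.52, 0.12])]
top rail 1579 [0.1287 0.9917 0.6172 0.0369] yaw -0.12909707 [ 0.5657 -0.1945  0.272 ] [0.657  0.2571 0.284 ]
plate 1246 [0.4977 0.1085 0.0122] [0.4964 0.1061 0.0139] [0.1421 0.1445 0.0199]
handle 66 [0.4972 0.1063 0.0735] [0.4639 0.1011 0.0563] [0.5325 0.111  0.0812]
[ 0.9979 -0.0652  0.4972  0.1063]
tab 145 [ 0.4876 -0.0336  0.2588] [ 0.4642 -0.0441  0.2202] [ 0.5178 -0.0267  0.2867]
others [array([ 0.4 , -0.24]), array([ 0.4, -0.2]), array([ 0.44, -0.24]), array([ 0.44, -0.2 ]), array([ 0.44, -0.16]), array([ 0.44, -0.12]), array([ 0.48, -0.24]), array([ 0.48, -0.2 ]), array([ 0.48, -0.16]), array([ 0.48, -0.12]), array([0.48, 0.12]), array([0.48, 0.24]), array([0.48, 0.28]), array([ 0.52, -0.28]), array([0.52, 0.12])]
```

View pics/crop1.png

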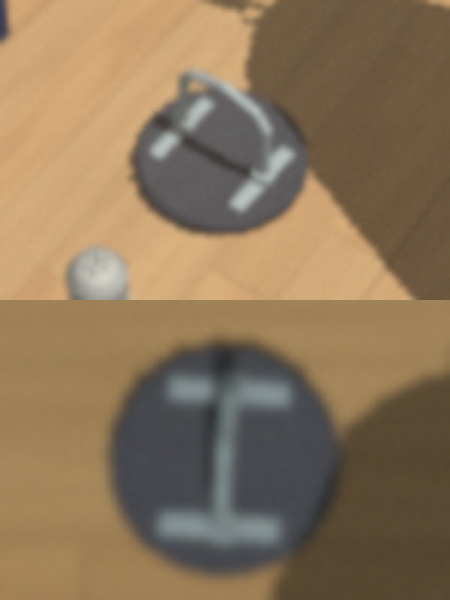

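Crop: the dark press with its near-central handle is confirmed (silvery arch, plate centre ≈ (0.497,0.109)). The handle lies close to the middle. Next I'll check the wrist camera mount and refine the tab.

```bash
python3 - <<'E'
from h import *
np.set_printoptions(precision=4,suppress=True)
print(ctrl.camera_params("wrist"))
for cam in("side","top"):
    im,d,c=shot(cam); P=cloud(c,d); x,y,z=P[...,0],P[...,1],P[...,2]
    m=(z>.24)&(z<.30)&(x<.515)&(x>.43)&(abs(y+.028)<.05)&(d>0)&(im.max(-1)<70); a=P[m]; print("tab",m.sum(),np.percentile(a,[2,50,98],axis=0))
    a=a[abs(a[:,2]-a[:,2].max())<.008]; print("top",len(a),a.mean(0),np.ptp(a,0))
from scipy.spatial.transform import Rotation as R
E
```

```text
{'vertical_fov': 64.46143494670453, 'cx': 324.27066729036426, 'cy': 239.82731353540495, 'mount': array([[ 1.    , -0.0004,  0.0002,  0.0002],
       [ 0.0003,  0.9638,  0.2665, -0.0781],
       [-0.0003, -0.2665,  0.9638, -0.1801],
       [ 0.    ,  0.    ,  0.    ,  1.    ]])}
tab 178 [[ 0.4631 -0.0314  0.2414]
 [ 0.4751 -0.0254  0.2631]
 [ 0.488  -0.0223  0.2796]]
top 47 [ 0.4763 -0.0275  0.2771] [0.0276 0.0107 0.007 ]
tab 92 [[ 0.4645 -0.0409  0.2458]
 [ 0.4793 -0.0328  0.2789]
 [ 0.4956 -0.0273  0.2842]]
top 59 [ 0.479  -0.0338  0.2808] [0.03   0.0119 0.0079]
```

```bash
cat > plan.py <<'E'
from h import *
def rows(wp,yaws,claw):
    # wp: positions, yaws; tool pointing down; shift in axes before the turn
    out=[]
    for a,b,y0,y1 in zip(wp[:-1],wp[1:],yaws[:-1],yaws[1:]):
        M=R.from_euler('xyz',[np.pi,0,y0]).as_matrix()
        t=M.T@(np.array(b)-np.array(a))*100
        out.append([round(v,2) for v in t]+[0,0,round(-(y1-y0),3),claw])
    return out
E
python3 - <<'E'
from plan import *
o=ctrl.get_obs(); p=np.array(o["ee_pos"]); n=18
s=np.linspace(0,1,n+1); az0=np.arctan2(p[1],p[0]); az=az0+(np.arctan2(-.03,.465)-az0)*s; r=np.hypot(p[0],p[1])+( .466-np.hypot(p[0],p[1]))*s
z=p[2]+(.36-p[2])*np.minimum(1,s*2.5)
w=[np.array([a*np.cos(b),a*np.sin(b),c]) for a,b,c in zip(r,az,z)]
y=o["eef_rot"][2]+(1.451-o["eef_rot"][2])*s
for q in rows(w,y,.6): print(q)
E
```

```text
[np.float64(-0.59), np.float64(-3.64), np.float64(-2.15), 0, 0, np.float64(-0.151), 0.6]
[np.float64(-0.28), np.float64(-3.65), np.float64(-2.15), 0, 0, np.float64(-0.151), 0.6]
[np.float64(0.02), np.float64(-3.63), np.float64(-2.15), 0, 0, np.float64(-0.151), 0.6]
[np.float64(0.32), np.float64(-3.58), np.float64(-2.15), 0, 0, np.float64(-0.151), 0.6]
[np.float64(0.61), np.float64(-3.51), np.float64(-2.15), 0, 0, np.float64(-0.151), 0.6]
[np.float64(0.89), np.float64(-3.42), np.float64(-2.15), 0, 0, np.float64(-0.151), 0.6]
[np.float64(1.16), np.float64(-3.3), np.float64(-2.15), 0, 0, np.float64(-0.151), 0.6]
[np.float64(1.42), np.float64(-3.17), np.float64(-0.43), 0, 0, np.float64(-0.151), 0.6]
[np.float64(1.66), np.float64(-3.01), np.float64(-0.0), 0, 0, np.float64(-0.151), 0.6]
[np.float64(1.89), np.float64(-2.84), np.float64(-0.0), 0, 0, np.float64(-0.151), 0.6]
[np.float64(2.1), np.float64(-2.65), np.float64(-0.0), 0, 0, np.float64(-0.151), 0.6]
[np.float64(2.29), np.float64(-2.44), np.float64(-0.0), 0, 0, np.float64(-0.151), 0.6]
[np.float64(2.46), np.float64(-2.22), np.float64(-0.0), 0, 0, np.float64(-0.151), 0.6]
[np.float64(2.61), np.float64(-1.99), np.float64(-0.0), 0, 0, np.float64(-0.151), 0.6]
[np.float64(2.74), np.float64(-1.75), np.float64(-0.0), 0, 0, np.float64(-0.151), 0.6]
[np.float64(2.85), np.float64(-1.51), np.float64(-0.0), 0, 0, np.float64(-0.151), 0.6]
[np.float64(2.94), np.float64(-1.25), np.float64(-0.0), 0, 0, np.float64(-0.151), 0.6]
[np.float64(3.0), np.float64(-1.0), np.float64(-0.0), 0, 0, np.float64(-0.151), 0.6]
```

```bash
python3 -m inch '[-0.6,-3.6,-2.2,0,0,-0.151,0.6,-0.3,-3.65,-2.2,0,0,-0.151,0.6,0,-3.6,-2.2,0,0,-0.151,0.6,0.3,-3.6,-2.1,0,0,-0.151,0.6,0.6,-3.5,-2.1,0,0,-0.151,0.6,0.9,-3.4,-2.1,0,0,-0.151,0.6,1.2,-3.3,-2.1,0,0,-0.151,0.6,1.4,-3.2,-0.5,0,0,-0.151,0.6,1.7,-3,0,0,0,-0.151,0.6,1.9,-2.8,0,0,0,-0.151,0.6,2.1,-2.65,0,0,0,-0.151,0.6,2.3,-2.4,0,0,0,-0.151,0.6,2.5,-2.2,0,0,0,-0.151,0.6,2.6,-2,0,0,0,-0.151,0.6,2.7,-1.75,0,0,0,-0.151,0.6,2.9,-1.5,0,0,0,-0.151,0.6,2.9,-1.25,0,0,0,-0.151,0.6,3,-1,0,0,0,-0.151,0.6,0,0,0,0,0,0,0.6]'
python3 - <<'E'
from h import *
np.set_printoptions(precision=4,suppress=True)
o=ctrl.get_obs(); print(o["ee_pos"],o["eef_rot"],o["force"],o["qpos"])
im,d,c=shot("wrist"); save("w1",im)
for l in("press","handle_mid","grip_tab","hook"):
    for r in ctrl.place_of("wrist",l)[:2]:
        u,v=r["centre"]; print(l,round(r["score"],2),np.round([u,v]),at_d(c,u,v,d[min(479,max(0,int(v))),min(639,max(0,int(u)))]))
P=cloud(c,d); x,y,z=P[...,0],P[...,1],P[...,2]
m=(z>.268)&(z<.29)&(x<.52)&(x>.43)&(abs(y+.03)<.04)&(d>0)&(im.max(-1)<80); a=P[m]
print(len(a),a.mean(0),a.min(0),a.max(0),cv2.minAreaRect((a[:,:2]*1000).astype(np.float32)))
E
```

```text
time_s: 3.18
ee_pos: [0.4653, -0.0295, 0.3607]
eef_rot: [3.141, -0.0, 1.454]
force: [-0.0, -1.2, 0.3]
grip_width: 0.0565
[ 0.4653 -0.0295  0.3607] [ 3.1411 -0.0001  1.4541] [-0.0024 -1.2093  0.2853] [-0.142   0.0365  1.4739  0.0001  1.6308 -1.5961]
press 0.8 [422. 200.] [0.4925 0.1055 0.0128]
press 0.68 [127. 242.] [ 0.505  -0.3201  0.0134]
handle_mid 0.96 [438. 210.] [0.4948 0.1092 0.0776]
handle_mid 0.8 [ 96. 258.] [ 0.5229 -0.3719  0.0122]
grip_tab 0.75 [323. 254.] [ 0.4702 -0.0308  0.2814]
hook 0.58 [318. 225.] [ 0.5151 -0.044   0.0011]
609 [ 0.4764 -0.0343  0.2797] [ 0.4626 -0.0411  0.2682] [ 0.4936 -0.0282  0.2829] ((477.92724609375, -34.486297607421875), (10.358973503112793, 30.741539001464844), 84.22666931152344)
```

View pics/w1.png

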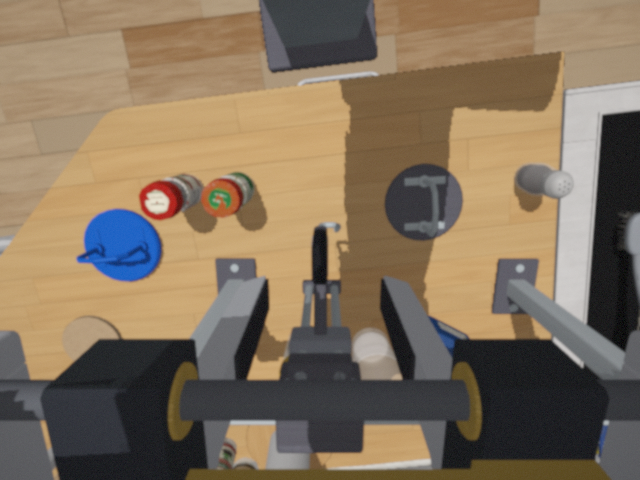

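The grip tab is at (320,255), with its top at z≈0.280 as it should be. The dark press is at (424,201) and the blue look-alike at (122,245). Now I'll descend and grip.

```bash
python3 -m inch '[-0.36,1.25,0,0,0,0,0.6,0,0,3.5,0,0,0,0.6,0,0,3.5,0,0,0,0.6,0,0,3,0,0,0,0.6,0,0,2.4,0,0,0,0.6,0,0,0,0,0,0,0.3,0,0,0,0,0,0,0,0,0,0,0,0,0,0,0,0,0,0,0,0,0,0,0,0,0,0,0,0]' 40
python3 - <<'E'
from h import *
np.set_printoptions(precision=4,suppress=True)
o=ctrl.get_obs(); print(o["ee_pos"],o["eef_rot"],o["force"],o["grip_width"],o["time_s"])
E
```

```text
time_s: 4.68
ee_pos: [0.4775, -0.0358, 0.2368]
eef_rot: [3.141, -0.0, 1.451]
force: [0.2, -0.3, 2.0]
grip_width: 0.0116
[ 0.4775 -0.0358  0.2368] [ 3.1409 -0.0001  1.4511] [ 0.1811 -0.2727  2.0126] 0.011642186150486513 4.675
```

```bash
python3 -m inch '[0,0,0.3,0,0,0,0,0,0,0.6,0,0,0,0,0,0,0.6,0,0,0,0,0,0,0.5,0,0,0,0,0,0,0,0,0,0,0]'
python3 -m inch '[0,0,0.8,0,0,0,0,0,0,1,0,0,0,0,0,0,1,0,0,0,0,0,0,1,0,0,0,0,0,0,1,0,0,0,0,0,0,1,0,0,0,0,0,0,1,0,0,0,0,0,0,1,0,0,0,0,0,0,0.8,0,0,0,0,0,0,0.6,0,0,0,0,0,0,0.2,0,0,0,0,0,0,0,0,0,0,0]'
python3 - <<'E'
from h import *
np.set_printoptions(precision=4,suppress=True)
o=ctrl.get_obs(); print(o["ee_pos"],o["eef_rot"],o["force"],o["grip_width"],o["time_s"])
im,d,c=shot("side"); save("s2",cv2.resize(im[180:370,260:440],(600,600),interpolation=2))
im,d,c=shot("wrist"); save("w2",im)
E
```

```text
time_s: 5.3
ee_pos: [0.4775, -0.0358, 0.2173]
eef_rot: [3.14, 0.0, 1.451]
force: [-4.0, 1.2, 10.2]
grip_width: 0.0119
time_s: 6.8
ee_pos: [0.4775, -0.0358, 0.1234]
eef_rot: [3.141, 0.0, 1.451]
force: [-5.9, -0.0, 12.2]
grip_width: 0.0118
[ 0.4775 -0.0358  0.1234] [3.1408 0.     1.4513] [-5.8502 -0.0282 12.2179] 0.011848873094953943 6.8
```

View pics/s2.png

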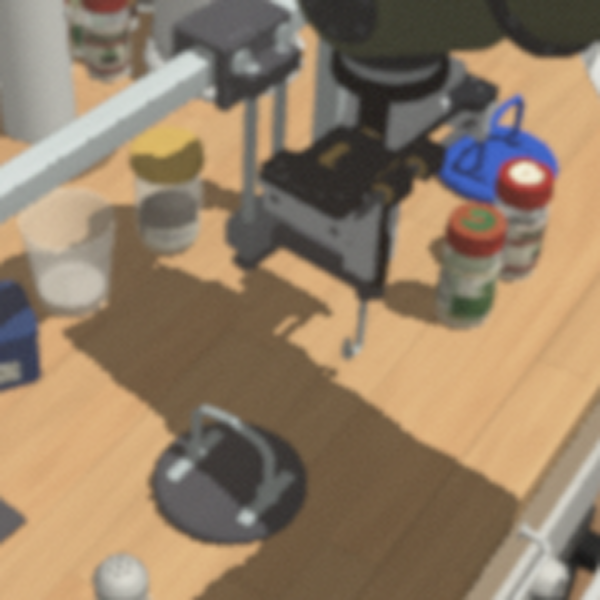

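View pics/w2.png

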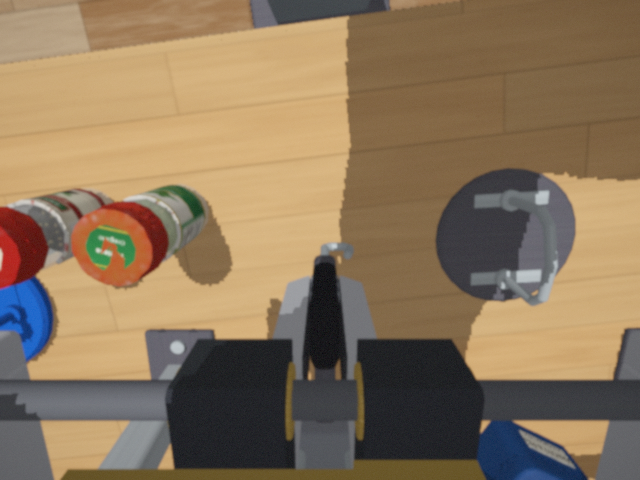

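The hook is down, its bend at (325–350,248) in the wrist view. The handle's legs are at about (510,200) and (503,278), with the crown leaning right in perspective. Next I'll measure hook and handle together from this view.

```bash
python3 - <<'E'
from h import *
np.set_printoptions(precision=4,suppress=True)
e=np.array([.120,.9928,0]); ex=np.array([.9928,-.120,0])
im,d,c=shot("wrist"); P=cloud(c,d); x,y,z=P[...,0],P[...,1],P[...,2]
g=ctrl.place_of("wrist","handle_mid"); print([(r["score"],r["centre"],at_z(c,*r["centre"],.075)) for r in g[:2]])
near=(np.hypot(x-.497,y-.107)<.065)&(d>0)
m=near&(z>.06)&(z<.09); a=P[m]; print("crown",len(a),np.median(a,0),a.min(0),a.max(0),cv2.fitLine(a[:,:2].astype(np.float32),2,0,.01,.01).ravel())
a=P[near&(z>.006)&(z<.016)]; print("plate",len(a),cv2.minEnclosingCircle((a[:,:2]*1000).astype(np.float32)),np.median(a[:,2]))
m=(d>0)&(z>.02)&(z<.075)&(abs(x-.477)<.03)&(abs(y+.03)<.05)&(np.arange(480)[:,None]<262); a=P[m]
for q in a[np.argsort(a[:,2])][::6]: print("hook",q,(q-[.4775,-.0358,0])@e,(q-[.4775,-.0358,0])@ex)
for k in("side","top"):
    im,d,c=shot(k); P=cloud(c,d); x,y,z=P[...,0],P[...,1],P[...,2]
    m=(d>0)&(z>.06)&(z<.09)&(np.hypot(x-.497,y-.107)<.06); a=P[m]; print(k,"crown",len(a),np.median(a,0))
    m=(d>0)&(z>.02)&(z<.07)&(abs(x-.477)<.03)&(abs(y+.03)<.05); a=P[m]; print(k,"hook",len(a),np.median(a,0) if len(a) else "")
    print([(r["score"],at_z(c,*r["centre"],.075)) for r in ctrl.place_of(k,"handle_mid")[:2]], [(r["score"],at_z(c,*r["centre"],.037)) for r in ctrl.place_of(k,"hook")[:2]])
E
```

```text
[(0.89, [557.1, 264.7], array([0.4978, 0.1105, 0.075 ]))]
crown 1294 [0.4919 0.1047 0.0741] [0.4621 0.1001 0.06  ] [0.5321 0.1107 0.0808] [ 0.9976 -0.0696  0.493   0.1048]
plate 12380 ((497.03460693359375, 108.21112823486328), 55.42814254760742) 0.012852192360935627
hook [ 0.4771 -0.0273  0.0365] 0.008385955088477379 -0.0013801845526057353
hook [ 0.4762 -0.0324  0.0377] 0.0032639646075343295 -0.001717831620000801
hook [ 0.4761 -0.0316  0.0383] 0.003981248223186088 -0.0018792394712576937
hook [ 0.4779 -0.0224  0.0385] 0.013399878326024942 -0.001199850712413159
hook [ 0.4768 -0.0303  0.039 ] 0.005418788129914958 -0.0013454331150165413
hook [ 0.4782 -0.0239  0.0394] 0.011920599733876254 -0.0006942765559244807
hook [ 0.4768 -0.0288  0.0397] 0.006847589024861395 -0.0015341597616389297
hook [ 0.4773 -0.0303  0.0398] 0.005407043755502012 -0.0008126212503225519
hook [ 0.4803 -0.0241  0.0399] 0.011921842076740201 0.0013969958811353082
hook [ 0.4776 -0.0209  0.04  ] 0.014761631219971151 -0.0016434843743544818
hook [ 0.4817 -0.0243  0.0402] 0.011929374392262604 0.002835663158403561
hook [ 0.480
[... 3150 characters left out ...]
0606] 0.00031405690775747325 -0.0020025757550115133
hook [ 0.4761 -0.0353  0.0611] 0.00031355320453210046 -0.0014627108936735213
hook [ 0.4797 -0.0216  0.0614] 0.014337449705476218 0.0005206705277340286
hook [ 0.4759 -0.0373  0.0631] -0.0016771148851141943 -0.0013876495827492982
hook [ 0.476  -0.0366  0.0651] -0.0010083870377009317 -0.0013576434641956036
side crown 85 [0.4901 0.1117 0.0726]
side hook 45 [ 0.4783 -0.0274  0.0457]
[(0.95, array([ 0.5039, -0.3207,  0.075 ])), (0.85, array([0.5023, 0.1013, 0.075 ]))] [(0.54, array([ 0.4788, -0.0418,  0.037 ]))]
top crown 60 [0.4988 0.1058 0.0755]
top hook 0 
[(0.94, array([ 0.5131, -0.3289,  0.075 ])), (0.69, array([0.4889, 0.1137, 0.075 ]))] []
```

```bash
python3 -m inch '[0.4,0,0,0,0,0,0,1,0,0,0,0,0,0,1,0,0,0,0,0,0,1,0,0,0,0,0,0,1,0,0,0,0,0,0,1,0,0,0,0,0,0,1,0,0,0,0,0,0,1,0,0,0,0,0,0,1,0,0,0,0,0,0,1,0,0,0,0,0,0,1,0,0,0,0,0,0,0.6,0,0,0,0,0,0,0,0,0,0,0,0,0]'
python3 - <<'E'
from h import *
np.set_printoptions(precision=4,suppress=True)
o=ctrl.get_obs(); print(o["ee_pos"],o["eef_rot"],o["force"],o["moment"],o["grip_width"],o["time_s"])
im,d,c=shot("wrist"); save("w3",cv2.resize(im[130:350,230:480],(680,600),interpolation=2))
P=cloud(c,d); x,y,z=P[...,0],P[...,1],P[...,2]
near=(np.hypot(x-.497,y-.107)<.065)&(d>0)
m=near&(z>.066)&(z<.085)&(y>.09); a=P[m]; print("crown",len(a),np.median(a,0),a.min(0),a.max(0),cv2.fitLine(a[:,:2].astype(np.float32),2,0,.01,.01).ravel())
im,d,c=shot("side"); save("s3",cv2.resize(im[270:360,270:390],(640,480),interpolation=2))
E
```

```text
time_s: 8.93
ee_pos: [0.4904, 0.074, 0.1234]
eef_rot: [3.141, -0.0, 1.452]
force: [-7.7, 1.8, 13.5]
grip_width: 0.012
[0.4904 0.074  0.1234] [ 3.1414 -0.0004  1.4518] [-7.737   1.7593 13.4683] [0.246  1.0858 0.0695] 0.011965209989189148 8.925
crown 960 [0.492  0.1059 0.075 ] [0.4657 0.1011 0.066 ] [0.5276 0.111  0.0803] [ 0.9982 -0.0603  0.4933  0.106 ]
```

View pics/w3.png

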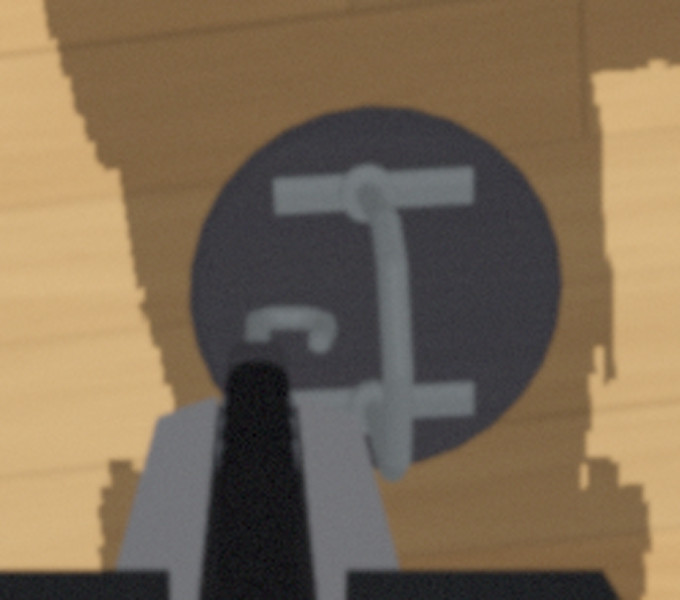

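The wrist view shows the hook over the plate, its tip at (320,345) still left of the handle at (398,330) and lower. Everything is clear. I'll slide on to about 4 mm short of contact.

```bash
python3 -m inch '[0.4,0,0,0,0,0,0,0.4,0,0,0,0,0,0,0.4,0,0,0,0,0,0,0.4,0,0,0,0,0,0,0.4,0,0,0,0,0,0,0.2,0,0,0,0,0,0,0,0,0,0,0,0,0]'
python3 -m inch '[0.05,0,0,0,0,0,0,0.05,0,0,0,0,0,0]'
python3 -m inch '[0.05,0,0,0,0,0,0,0.0,0,0,0,0,0,0]'
python3 - <<'E'
from h import *
np.set_printoptions(precision=4,suppress=True)
o=ctrl.get_obs(); print(o["ee_pos"],o["force"],o["moment"],o["time_s"])
im,d,c=shot("wrist"); P=cloud(c,d); x,y,z=P[...,0],P[...,1],P[...,2]
near=(np.hypot(x-.497,y-.107)<.065)&(d>0)
m=near&(z>.068)&(z<.085)&(y>.098)&(x<.49); a=P[m]; print("crown",len(a),np.median(a,0),a.min(0),a.max(0),cv2.fitLine(a[:,:2].astype(np.float32),2,0,.01,.01).ravel())
save("w4",cv2.resize(im[130:350,230:480],(680,600),interpolation=2))
E
```

```text
time_s: 9.9
ee_pos: [0.493, 0.0956, 0.1234]
eef_rot: [3.142, -0.0, 1.452]
force: [-9.0, 2.2, 12.3]
grip_width: 0.0118
time_s: 10.15
ee_pos: [0.493, 0.0964, 0.1234]
eef_rot: [-3.142, -0.0, 1.451]
force: [-9.6, 1.0, 11.8]
grip_width: 0.0115
time_s: 10.4
ee_pos: [0.4931, 0.0969, 0.1234]
eef_rot: [3.142, -0.0, 1.451]
force: [-8.5, 0.7, 11.9]
grip_width: 0.012
[0.4931 0.0969 0.1234] [-8.5221  0.6956 11.9021] [0.0595 1.206  0.1166] 10.4
crown 409 [0.4786 0.1072 0.0741] [0.4667 0.1033 0.068 ] [0.49   0.111  0.0783] [ 0.9984 -0.0568  0.4787  0.1071]
```

View pics/w4.png

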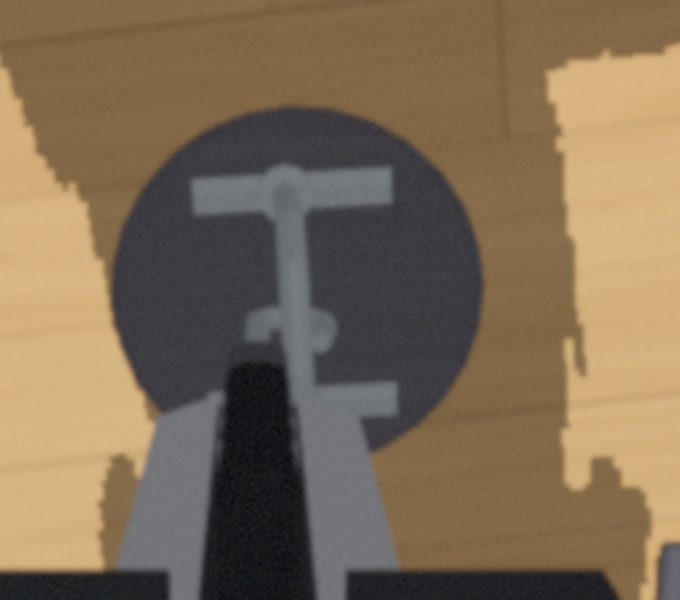

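The wire now lies over the mouth, between the shank (258) and the tip (325), with about 3 mm left to the shank. I'll feel forward in small steps.

```bash
cat > look.py <<'E'
from h import *
np.set_printoptions(precision=4,suppress=True)
F=[]
for i in range(6):
    im,d,c=shot("wrist"); o=ctrl.get_obs(); F.append(np.r_[o["force"],o["moment"]])
P=cloud(c,d); x,y,z=P[...,0],P[...,1],P[...,2]
near=(np.hypot(x-.497,y-.107)<.065)&(d>0)
m=near&(z>.068)&(z<.085)&(y>.098)&(x<.485)&(x>.468); a=P[m]
l=cv2.fitLine(a[:,:2].astype(np.float32),2,0,.01,.01).ravel()
p=near&(z>.006)&(z<.018)&(x<.485); u=np.nonzero(p)
print(o["time_s"],o["ee_pos"],"F",np.mean(F,0),"wire y@.493",l[3]+(.493-l[2])*l[1]/l[0],"plate y",P[p][:,1].min(),P[p][:,1].max())
E
python3 look.py
python3 -m inch '[0.1,0,0,0,0,0,0,0.05,0,0,0,0,0,0]' >/dev/null; python3 look.py
python3 -m inch '[0.05,0,0,0,0,0,0,0.05,0,0,0,0,0,0]' >/dev/null; python3 look.py
python3 -m inch '[0.05,0,0,0,0,0,0,0,0,0,0,0,0,0]' >/dev/null; python3 look.py
```

```text
10.75 [0.4931 0.0969 0.1234] F [-8.424   0.6231 12.3235  0.0804  1.1816  0.1231] wire y@.493 0.10589161 plate y 0.05523211485813048 0.16107239632196368
11.3 [0.4933 0.0984 0.1234] F [-8.9819  0.5171 12.5057  0.0863  1.1561  0.1181] wire y@.493 0.106434084 plate y 0.055288088474000144 0.16089001855837198
11.85 [0.4934 0.0993 0.1234] F [-9.0702  0.6332 12.8547  0.0711  1.1627  0.1216] wire y@.493 0.10631105 plate y 0.05532444814077071 0.16115053156520276
12.4 [0.4934 0.0999 0.1234] F [-8.7334  0.3356 12.3676  0.0487  1.1679  0.1146] wire y@.493 0.10622452 plate y 0.0549488581978018 0.1609039130571669
```

```bash
for i in 1; do python3 -m inch '[0.05,0,0,0,0,0,0,0,0,0,0,0,0,0]' >/dev/null; python3 look.py; done
python3 -m inch '[0.05,0,0,0,0,0,0,0,0,0,0,0,0,0]' >/dev/null; python3 look.py
```

```text
12.95 [0.4935 0.1002 0.1234] F [-9.4286 -0.4755 12.9415 -0.05    1.1925  0.124 ] wire y@.493 0.10624242 plate y 0.05526262860684888 0.16133689766971876
13.5 [0.4935 0.1005 0.1234] F [-9.3698 -2.5511 13.0869 -0.3105  1.22    0.1324] wire y@.493 0.10633677 plate y 0.05555366184079569 0.1607909164875796
```

Contact: Fy stepped from +0.5 to −2.5 N with the press unmoved. Now I'll raise it slowly.

```bash
python3 -m inch '[0,0,-0.2,0,0,0,0,0,0,-0.3,0,0,0,0,0,0,-0.3,0,0,0,0,0,0,-0.3,0,0,0,0,0,0,-0.3,0,0,0,0]'; python3 look.py
python3 -m inch '[0,0,-0.3,0,0,0,0,0,0,-0.3,0,0,0,0,0,0,-0.3,0,0,0,0,0,0,-0.3,0,0,0,0]'; python3 look.py
```

```text
time_s: 14.12
ee_pos: [0.4935, 0.1005, 0.1373]
eef_rot: [-3.141, 0.0, 1.451]
force: [-8.7, -2.4, 9.9]
grip_width: 0.0113
14.425 [0.4936 0.1005 0.1377] F [-10.774   -3.4019  15.2098  -0.3487   1.4726   0.1387] wire y@.493 0.10646076 plate y 0.05520328767427728 0.16104088324779783
time_s: 14.92
ee_pos: [0.4935, 0.1005, 0.1493]
eef_rot: [-3.141, 0.0, 1.451]
force: [-8.7, -2.7, 10.4]
grip_width: 0.0119
15.225 [0.4935 0.1005 0.1497] F [-10.3475  -3.0662  15.015   -0.3376   1.4739   0.149 ] wire y@.493 0.10561497 plate y 0.05517695377530782 0.16048064202578693
```

```bash
python3 -m inch '[0,0,-0.2,0,0,0,0,0,0,-0.2,0,0,0,0,0,0,-0.2,0,0,0,0,0,0,-0.2,0,0,0,0,0,0,-0.2,0,0,0,0,0,0,-0.2,0,0,0,0]'; python3 look.py
python3 - <<'E'
from h import *
im,d,c=shot("side"); a=im[260:360,270:390]
im2,_,_=shot("wrist"); save("l1",np.hstack([cv2.resize(a,(480,400),interpolation=2),cv2.resize(im2[170:350,230:374],(320,400),interpolation=2)]))
E
```

```text
time_s: 15.98
ee_pos: [0.4935, 0.1007, 0.1609]
eef_rot: [-3.141, 0.0, 1.451]
force: [-5.1, -0.5, 5.8]
grip_width: 0.0117
16.275 [0.4935 0.1007 0.1609] F [-6.2186  0.3823  5.604   0.0192  0.6266  0.1454] wire y@.493 0.10744554 plate y 0.053602592647025216 0.15955860991654222
```

View pics/l1.png

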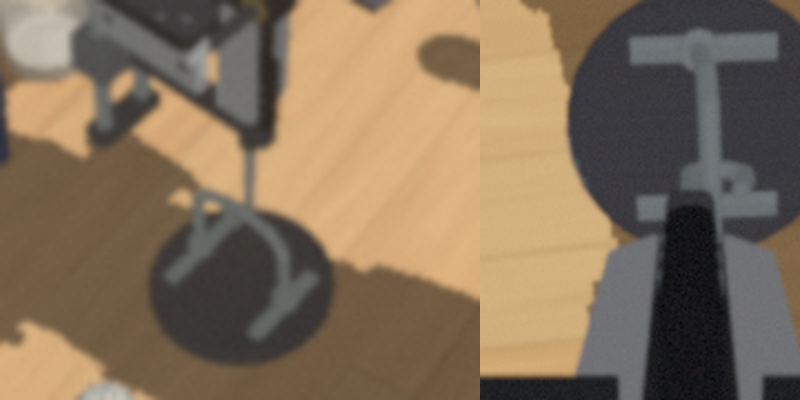

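Fz dropped by about 7 N, so the hook carries the press; the wire sits in the mouth beside the shank. Now I'll let it rise to the stop.

```bash
python3 -m inch '[0,0,-0.2,0,0,0,0,0,0,-0.3,0,0,0,0,0,0,-0.4,0,0,0,0,0,0,-0.5,0,0,0,0,0,0,-0.5,0,0,0,0,0,0,-0.5,0,0,0,0,0,0,-0.5,0,0,0,0,0,0,-0.5,0,0,0,0,0,0,-0.5,0,0,0,0,0,0,-0.5,0,0,0,0,0,0,-0.5,0,0,0,0,0,0,-0.5,0,0,0,0,0,0,-0.5,0,0,0,0,0,0,-0.5,0,0,0,0,0,0,-0.4,0,0,0,0,0,0,-0.2,0,0,0,0]'
python3 -m inch '[0,0,-0.2,0,0,0,0,0,0,-0.2,0,0,0,0,0,0,-0.1,0,0,0,0,0,0,0,0,0,0,0]'
python3 - <<'E'
from h import *
np.set_printoptions(precision=4,suppress=True)
im,d,c=shot("side"); o=ctrl.get_obs(); print(o["ee_pos"],o["force"])
save("l2",cv2.resize(im[200:360,260:420],(600,600),interpolation=2))
E
```

```text
time_s: 18.38
ee_pos: [0.4935, 0.1007, 0.231]
eef_rot: [-3.141, 0.0, 1.451]
force: [-4.5, -0.7, 3.8]
grip_width: 0.0119
time_s: 18.88
ee_pos: [0.4935, 0.1007, 0.2358]
eef_rot: [-3.141, 0.0, 1.451]
force: [-5.3, 0.7, 2.2]
grip_width: 0.0117
[0.4935 0.1007 0.2358] [-5.2268  0.6819  3.0846]
```

View pics/l2.png

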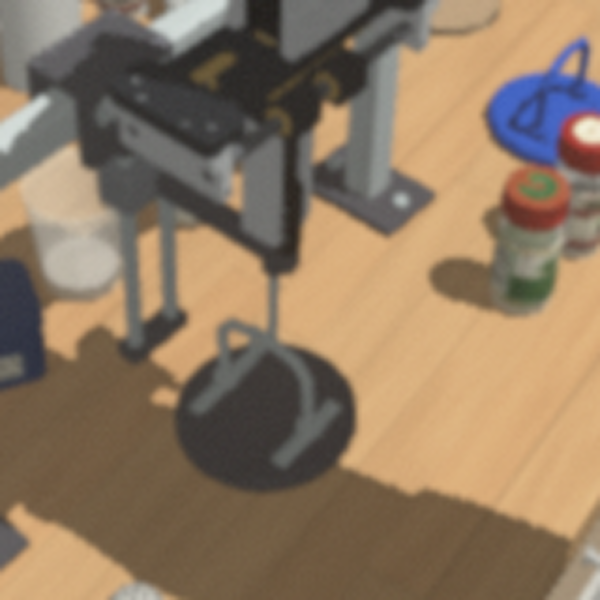

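```bash
python3 -m inch '[0,0,-0.1,0,0,0,0,0,0,-0.05,0,0,0,0,0,0,0,0,0,0,0]'
python3 -m inch '[0,0,0,0,0,0,0.25,0,0,0,0,0,0,0.45,0,0,0,0,0,0,0.5,0,0,0,0,0,0,0.5]'
python3 -m inch '[0,0,-0.5,0,0,0,0.5,0,0,-1.5,0,0,0,0.5,0,0,-2.5,0,0,0,0.5,0,0,-2.5,0,0,0,0.5,0,0,-2.5,0,0,0,0.5,0,0,-2.5,0,0,0,0.5,0,0,0,0,0,0,0.5,0,0,0,0,0,0,0.5,0,0,0,0,0,0,0.5,0,0,0,0,0,0,0.5,0,0,0,0,0,0,0.5,0,0,0,0,0,0,0.5,0,0,0,0,0,0,0.5,0,0,0,0,0,0,0.5]'
python3 - <<'E'
from h import *
np.set_printoptions(precision=4,suppress=True)
im,d,c=shot("side"); o=ctrl.get_obs(); print(o["ee_pos"],o["force"])
save("l3",cv2.resize(im[200:360,260:420],(600,600),interpolation=2))
for i in range(2):
    im,d,c=shot("side") if i else (im,d,c); P=cloud(c,d); x,y,z=P[...,0],P[...,1],P[...,2]
    m=(d>0)&(np.hypot(x-.495,y-.107)<.07)&(z>.07)&(z<.14)&(im.max(-1)<75); a=P[m]
    mm=a.mean(0); n=np.linalg.svd(a-mm,full_matrices=False)[2][2]; print("plate",len(a),mm,"tilt",np.arccos(abs(n[2])))
m=(d>0)&(np.hypot(x-.495,y-.107)<.045)&(z>.145)&(z<.20); a=P[m]; print("handle",np.percentile(a,[2,50,98],axis=0))
m=(d>0)&(np.hypot(x-.4935,y-.1007)<.03)&(z>.24)&(z<.3); print("tab top",P[m][:,2].max())
E
```

```text
time_s: 19.3
ee_pos: [0.4935, 0.1007, 0.2368]
eef_rot: [-3.141, 0.0, 1.451]
force: [-5.8, -0.3, 0.7]
grip_width: 0.0117
time_s: 19.8
ee_pos: [0.4938, 0.1006, 0.2369]
eef_rot: [3.142, -0.0, 1.451]
force: [0.8, -0.4, -0.5]
grip_width: 0.0461
time_s: 21.55
ee_pos: [0.4938, 0.1007, 0.3569]
eef_rot: [-3.142, 0.0, 1.451]
force: [0.2, -0.5, 0.6]
grip_width: 0.0469
[0.4938 0.1006 0.3569] [-0.4565 -0.4045 -1.145 ]
plate 1030 [0.4887 0.1201 0.0924] tilt 0.05838438877537872
plate 1034 [0.4889 0.1203 0.0923] tilt 0.05811843594411231
handle [[0.4661 0.1037 0.1465]
 [0.4931 0.1115 0.1571]
 [0.5228 0.1243 0.1967]]
tab top 0.28099545920550495
```

View pics/l3.png

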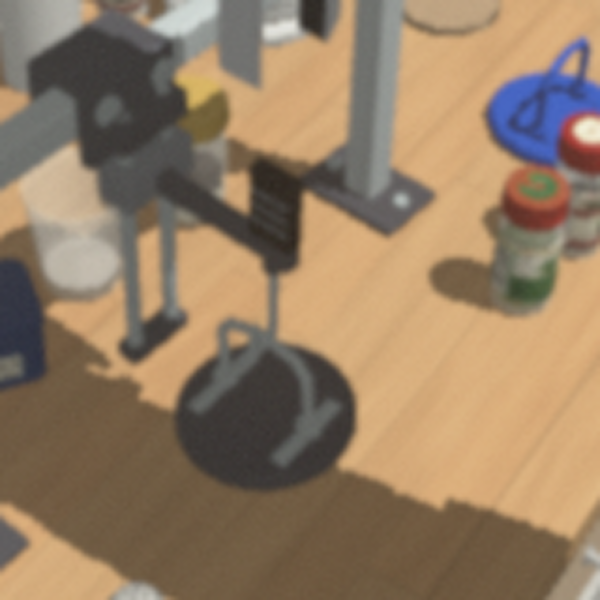

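The press hangs still with its handle in the bend, the tab top is at 281 mm (fully retracted), the tilt is about 0.06 rad, and the gripper is clear.

```bash
python3 -c "
from station import ctrl
print(ctrl.hand_in())"
```

```text
the job is handed in; nothing more can be done
None
```

The press is hanging from the hook, fully retracted and clear of the worktop, and I have handed the job in at about 22 s of the 67 s allowed. `hand_in` gives no verdict, so what follows is from my own last checks.

**What I did:**
- I gripped the tab and pulled the hook down about 113 mm beside the dark press. The blue look-alike was left alone.
- I slid the hook under the handle until it touched the shank. The side force changed by about 3 N there, and the press had not measurably moved.
- I raised it slowly; the arm's vertical load dropped by about 7 N as the hook took the press. At the stop I let go and backed off upward.

**Last checks:**

| Check | Measured | Required |
|---|---|---|
| Hook retraction | grip tab top at 281 mm (280 mm when fully retracted) | within 15 mm |
| Press height | plate surface about 92 mm up, so its underside about 80 mm | over 55 mm |
| Handle in the bend | about 5–7 mm above the hook's origin | under 17 mm |
| Tilt | about 0.06 rad | under 0.45 rad |
| Movement | no real change between two pictures taken 0.05 s apart | under 50 mm/s |
| Robot | gripper 12 cm above the grip height, force at noise level | touching nothing |

- **Sideways load:** while the hook was down, a sideways load of 6–11 N built up on the wrist. It vanished on release, and I put it down to the carriage rather than the press.
- **Camera disagreement:** the side camera puts the press about 5–7 mm further to +y than the wrist and top cameras did.
- **Bystanders:** the jars and the other things in the last picture stand where they did. I did not measure each one.

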